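Load the tube rocker

ROBOT

A 6-joint arm with a two-finger parallel gripper is mounted at the origin on a cart in front of the work surface, level with it; the furniture and walls round the work are solid. World frame = base frame: x ahead of the robot, y to its left, z up, the work surface at z = 0. Lengths are in m, angles in rad, forces in N, time in s.
With the tool pointing down it reaches from about 0.225 to 0.875 m from the base axis. Payload 3.4 kg.
Tool frame: the origin (TCP) lies between the finger pads; the fingertips stand 8 mm ahead of it and the grasp point (between the pads) lies 11 mm behind it; z points along the fingers, y is the line along which they close (so a half turn about z gives the same grasp; the last joint's range is limited). The gripper opens to 85 mm and grips with 20 to 120 N. Pads are 22 mm wide; open, the fingers measure 114 mm over their backs; the gripper's body (76 mm by 85 mm) begins 54 mm behind the grasp point. The pads swing forward as they close: fully open they stand 13 mm farther back than shut.
Start: joints at [-1.328, 0.276, 1.505, -0, 1.361, -0.121], TCP at [0.205, -0.537, 0.239] pointing down, gripper open.
Joint ranges: [-2.89, 2.89], [-0.75, 2.08], [0.22, 2.7], [-1.18, 4.32], [0.11, 2.71], [-2.7, 2.7]. Speed limits (rad/s): [2.57, 2.57, 3.14, 3.14, 3.14, 3.14].

INTERFACE

Orientations are given as a unit quaternion [w, x, y, z].
In Python, from rig import manip gives the robot as it stands.
- The arm moves only by the tool move_arm, never from a script. Its argument "deltas" is a list that holds one entry, the list of rows, each a list of 5 numbers: the shift along the tool's x, y, z normalised to -1 to 1, where 1 is 80 cm, then the turn about the tool's z normalised to -1 to 1, where 1 is 120 degrees, then the closure, from -1 (fully open) to 1 (shut). In form: [[[tx, ty, tz, twist, grip], ...]]. A call has 1 to 12 rows; each row is the pose to reach, as a shift and turn from the pose commanded when the call began, along the tool's axes at that moment; what a row does not reach only later rows make up. A row lasts 1/10 s, in which the tool goes at most 50 mm and 8.59 degrees, less where a joint would pass 70% of its speed; a pose out of reach is approached as far as the arm can. A call with a number of a shift or a turn outside -1 to 1 is refused whole. A call with a gripper value outside its range is refused whole. The fingers move at their own pace and stop on an object; "squeeze" is the grip in N (left out, the last holds). Time passes only in rows, so rows that repeat a pose let the fingers close. It gives the time, the measured TCP pose, the force, the opening and the grip force at its end, in the units of the state.
- manip.get_state(): the state, without advancing time (a new reading comes with each control period).
- manip.get_image(name): name is "side" or "top"; returns the picture (480x640x3 uint8, red, green, blue); there is no depth.
- manip.camera_params(name): a dict with "fx", "fy", "cx", "cy" (pixels), "R" (3x3) and "t" (3): a world point X has camera coordinates R X + t. Camera axes: x right, y down, z forward; pixel columns grow to the right and rows downward; lengths in m; the calibration is good to about 2 mm. A picture is of the moment at which its call begins. camera_params takes no time and is no camera call.
- manip.sign_off(): hands the job in; it is judged then, once.
The state is a dict: "clock": time; "qpos": joint angles; "qd": joint speeds; "effort": joint torques, N m; "position": TCP position; "ee_rot": TCP orientation; "contact_force": force on the tool from outside, world axes, zero at the start; "moment": the same for the moment, N m; "width": finger opening in m; "gripper_force": force on a finger pad.
Only numpy, scipy, OpenCV 4.12 (cv2) and the standard library are available. Lean on these libraries where they do the work, as an engineer would, in place of code of your own. Each camera call takes 0.05 s, during which the arm holds its last target. There are 200 camera calls.

TASK

Load the sample tubes into the tube rocker. First stop it by turning its dial to the mark with one dot, then swing its counterweighted guard bar up past its balance point so that it stays open by itself, and lay every tube that is on the mat into the notched cradle, one tube to a notch, lying level along the notch and about centred lengthwise so that both rails carry it. Then swing the bar back down shut over the tubes, and only then start it by turning the dial to the mark with three dots: the bar must never be up while the dial is off its one-dot mark. If a tube comes out of place at any time, put it right before you finish (stopping the rocker again first), and leave the reagent bottle and the flask where they are.

Things in the scene. Friction and masses are not known exactly. Their poses are not given: they have to be found in the camera images.
- rocker: Tube rocker, a bench instrument, fixed; its place and heading vary. Origin on the worktop under the middle of the cradle; x along the notches, away from the robot, y to the left along the row of notches, z up. Base 150 (x) x 240 (y) x 18 mm, y = -92 to +148. In front a low console, 28 mm high, x = -156 to -68, y = -12 to +112, carries the dial. Clear end walls at x = +-66, tops at z = 52.
- cradle (a point): Middle of the cradle, z = 57 mm in the rocker's frame (same axes): the height of the middle of a tube in a notch. Two rails 8 mm thick at x = +-40 mm have four 90-degree V notches at y = -63, -21, 21, 63 mm; crests 8 mm above this point, V bottoms 13 mm below. A tube lies across both rails, either way round. Between the rails the fingers have room down to 36 mm below this point.
- bar (a joint): Angle of the guard bar (rad): 0 shut (level, across all four notches, underside about 12 mm over the tubes), 2.0 fully open (leaning back past upright, away from the notches). Its counterweight balances it at about 0.8 rad: below that it falls shut, above that it falls open by itself, damped, in one to two seconds. Lifting takes about 1 N at the handle.
- bar_pivot (a point): Middle of the bar's hinge axis, at x = 0, y = +126, z = 85 mm of the rocker, between bearing cheeks 100 mm high (y = 109 to 143 mm). The axis is parallel to the rocker's x; shut, the bar (16 mm wide, 10 mm thick) runs from here towards the rocker's -y, and it opens upward. The counterweight is a disc on a 46 mm crank at the pivot.
- bar_handle (a point): Grip point on the bar's handle, a round rod 12 mm across that stands out from the bar's free end towards the rocker's -x, parallel to the hinge axis and 220 mm from it. The rod's free part reaches from x = -8 to -94 mm of the rocker; this point is at x = -70 mm. It moves with the bar and can be pinched from above across the rod.
- dial (a joint): Dial angle (rad), growing clockwise from above, range 0 to 1.8. It clicks into four detents: 0 one dot (stop), 0.6 two dots, 1.2 three dots, 1.8 four dots. It starts at two or three dots. It takes under 0.15 N m to turn; let go near a detent, it snaps into it by itself.
- dial_grip (a point): On the dial's upright axis, half-way up its grip bar, 46 mm above the worktop, at x = -108, y = +50 mm of the rocker. The grip bar is 44 mm long, 13 mm thick, 24 mm high; its x axis runs along the bar to the end with the white pointer line. At joint value d the pointer stands 0.9 - d rad counter-clockwise (from above) from the rocker's x.
- tube0_mid (a point): Screw-cap sample tube lying down, 104 mm long: round body 16 mm across, 84 mm long, then a round cap 22 mm across, 20 mm long; 34 g. A square anti-roll collar, 30 x 30 x 6 mm, sits on the body 25 mm from the point towards the cap, so the tube lies a little tilted. The point is on its axis, half-way along; its z axis runs along the tube towards the cap. It starts lying on the mat. There are three or four such tubes; an absent one gives None.
- tube1_mid (a point): Screw-cap sample tube lying down, 104 mm long: round body 16 mm across, 84 mm long, then a round cap 22 mm across, 20 mm long; 34 g. A square anti-roll collar, 30 x 30 x 6 mm, sits on the body 25 mm from the point towards the cap, so the tube lies a little tilted. The point is on its axis, half-way along; its z axis runs along the tube towards the cap. It starts lying on the mat. There are three or four such tubes; an absent one gives None.
- tube2_mid (a point): Screw-cap sample tube lying down, 104 mm long: round body 16 mm across, 84 mm long, then a round cap 22 mm across, 20 mm long; 34 g. A square anti-roll collar, 30 x 30 x 6 mm, sits on the body 25 mm from the point towards the cap, so the tube lies a little tilted. The point is on its axis, half-way along; its z axis runs along the tube towards the cap. It starts lying on the mat. There are three or four such tubes; an absent one gives None.
- tube3_mid (a point): Screw-cap sample tube lying down, 104 mm long: round body 16 mm across, 84 mm long, then a round cap 22 mm across, 20 mm long; 34 g. A square anti-roll collar, 30 x 30 x 6 mm, sits on the body 25 mm from the point towards the cap, so the tube lies a little tilted. The point is on its axis, half-way along; its z axis runs along the tube towards the cap. It starts lying on the mat. There are three or four such tubes; an absent one gives None.
- mat: Thin soft grey mat, 300 x 280 x 3 mm, fixed, on which the tubes start. Origin at the centre of its underside.
- reagent_bottle: Bystander: capped reagent bottle 68 mm across, 138 mm high, at the back. Origin at the centre of its foot.
- flask: Bystander: conical flask 76 mm across the foot, 133 mm high, at the back. Origin at the centre of its foot.

How it is judged:
By the outcome, as a careful person would: the job done as asked, in the order asked, and still so for the second after the job is handed in, with the robot touching nothing.
Of tube0, tube1, tube2, tube3 only 3 to 4 are there at a start; the rules pass over those that are not, and their reading is None.
At some moment in a run one of tube0, tube1, tube2, tube3 may be knocked a few centimetres aside while the robot is not near it.
Once in a run the grip may slacken for a moment while it holds something.
It also fails if it takes over 210 s, if anything falls off the work surface, if the arm or the gripper's body presses on something with over 40 N, if the wrist force passes 120 N, or if a joint passes its speed limit or range.

## Working session

There is one attempt and no reset: what is moved stays moved. The work goes in short steps, Python scripts to look and compute and a tool call to move; the robot and the scene stay as the last step left them, time stands still between calls to the robot, and variables do not carry over. Pictures are saved under pics/ and viewed, at most 14 in all, crops included, and the job is handed in when it is done.

Besides the shell and the picture viewer there is one more tool, called after "Emit:" as name([rows], argument=value, ...), one row to a line, values as JSON. move_arm: Moves the arm, as the interface text tells. Scaled input: -1 to 1 covers 80 cm each way for a shift and 120 degrees each way for a turn. Its arguments: {"type":"object","properties":{"deltas":{"type":"array","items":{"type":"array","items":{"type":"array","items":{"type":"number","minimum":-1,"maximum":1}}}},"squeeze":{"type":"number"}},"required":["deltas"]}

```bash
ls; mkdir -p pics; python3 - <<'E'
from rig import manip
import cv2
print(manip.get_state())
for n in ("top","side"):
    im=manip.get_image(n); cv2.imwrite(f"pics/{n}0.png",im[:,:,::-1]); p=manip.camera_params(n); print(n,p)
E
```

```text
pics
{'clock': 0.0, 'qpos': array([-1.32800122e+00,  2.76594645e-01,  1.50614361e+00,  8.04044134e-06,
        1.36068889e+00, -1.21008004e-01]), 'qd': array([-2.39590060e-04, -3.20859364e-04,  3.81030157e-04, -4.23615665e-05,
        2.25346269e-03, -6.24438547e-05]), 'effort': array([-3.56100109e-04, -4.16778767e+01, -2.45808059e+01, -2.80398481e-04,
        1.10450661e-02,  7.78176542e-06]), 'position': array([ 0.20447137, -0.53686526,  0.23843572]), 'ee_rot': array([-9.15785274e-04,  9.83501218e-01,  1.80899180e-01, -5.18961101e-05]), 'contact_force': array([ 0.12778488, -0.66299346, -0.55773284]), 'moment': array([0.00240074, 0.00709849, 0.01045608]), 'gripper_force': 0.0, 'width': 0.08512287553262177}
top {'fx': 578.4089297592216, 'fy': 578.4089297592216, 'cx': 323.5696609140445, 'cy': 233.57840603145212, 'R': array([[-0.00282151, -0.99996761, -0.00753745],
       [-0.99627506,  0.00346056, -0.08616277],
       [ 0.08618606,  0.00726627, -0.99625256]]), 't': array([-0.012347  ,  0.58267706,  1.26705687])}
side {'fx': 450.9728032783984, 'fy': 450.9728032783984, 'cx': 318.5476372449, 'cy': 238.72591289601903, 'R': array([[-0.99400389, -0.10928828, -0.00351327],
       [-0.0711241 ,  0.67062765, -0.73837654],
       [ 0.083052  , -0.73369927, -0.67437952]]), 't': array([0.55712904, 0.12888228, 0.90299118])}
```

View pics/top0.png

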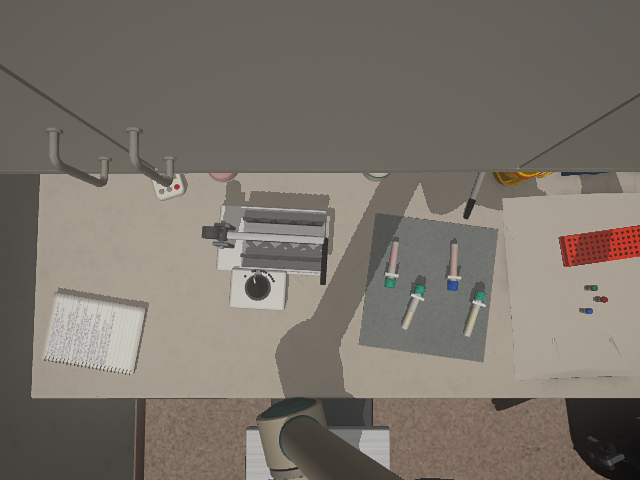

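View pics/side0.png

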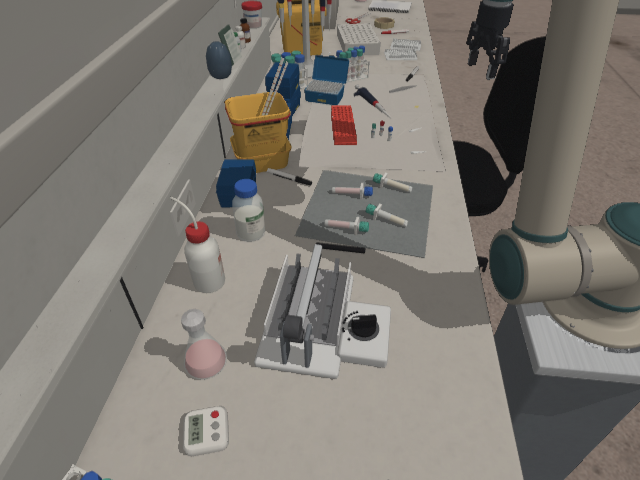

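Top: rocker base around (273,240), dial (258,287), bar handle (324,262). Four tubes lie on the mat at about (392,262), (413,307), (454,265) and (475,313). Side: the same layout. I'll zoom in for edges.

```bash
cat > h.py <<'E'
import numpy as np, cv2
from rig import manip
P={n:manip.camera_params(n) for n in("top","side")}
def ray(n,u,v,z):
    p=P[n];R=p["R"];c=-R.T@p["t"];d=R.T@np.array([(u-p["cx"])/p["fx"],(v-p["cy"])/p["fy"],1]);return c+d*(z-c[2])/d[2]
def proj(n,X):
    p=P[n];q=p["R"]@np.array(X)+p["t"];return np.array([p["fx"]*q[0]/q[2]+p["cx"],p["fy"]*q[1]/q[2]+p["cy"]])
E
python3 - <<'E'
import cv2
a=cv2.imread("pics/top0.png");b=a[195:320,200:335]
cv2.imwrite("pics/c1.png",cv2.resize(b,None,fx=4.7,fy=4.7,interpolation=cv2.INTER_CUBIC))
b=a[210:365,355:505]
hsv=cv2.cvtColor(a,cv2.COLOR_BGR2HSV)
from h import *
# mat tubes: non-grey pixels
m=np.zeros((480,640),np.uint8);roi=hsv[218:355,368:495]
mm=((roi[:,:,1]>38)|(roi[:,:,2]>140)).astype(np.uint8)
m[218:355,368:495]=mm*255
n,l,s,c=cv2.connectedComponentsWithStats(m)
for i in range(1,n):
    if s[i,4]>60:
        pts=np.argwhere(l==i)[:,::-1].astype(np.float32)
        r=cv2.minAreaRect(pts); 
        # cap: saturated strong blue/green
        h=hsv[l==i]; sat=pts[(h[:,1]>110)]
        print(s[i],r,"cap",len(sat),sat.mean(0) if len(sat) else None, pts.mean(0))
vis=a.copy();vis[m>0]=(0,0,255)
cv2.imwrite("pics/c2.png",cv2.resize(np.hstack([b,vis[210:365,355:505]]),None,fx=2.6,fy=2.6,interpolation=cv2.INTER_CUBIC))
E
```

```text
[425 218  70  11 396] ((459.5, 223.0), (10.0, 69.0), 90.0) cap 0 None [469.07324 221.08081]
[384 242  15  47 339] ((392.3770751953125, 264.85247802734375), (13.218217849731445, 46.35429763793945), 5.194429397583008) cap 90 [389.65555 282.6889 ] [391.98526 267.9174 ]
[447 244  14  47 358] ((455.1054382324219, 267.25518798828125), (12.544544219970703, 46.62840270996094), 6.911227226257324) cap 93 [452.5484 285.1613] [453.2067 270.3771]
[484 264  11  91 505] ((489.0, 309.0), (90.0, 10.0), 90.0) cap 0 None [490.92673 323.00198]
[402 284  24  46 348] ((412.5000305175781, 306.5), (13.86362075805664, 46.957427978515625), 26.56505012512207) cap 85 [419.51764 289.30588] [413.72415 303.93677]
[464 290  22  47 359] ((475.7075500488281, 313.7735595703125), (13.598694801330566, 46.97731018066406), 15.945395469665527) cap 79 [480.2405  295.49368] [474.76324 310.883  ]
[368 346  59   9 265] ((397.0, 350.0), (58.0, 8.0), 0.0) cap 0 None [388.15094 351.63397]
```

View pics/c1.png

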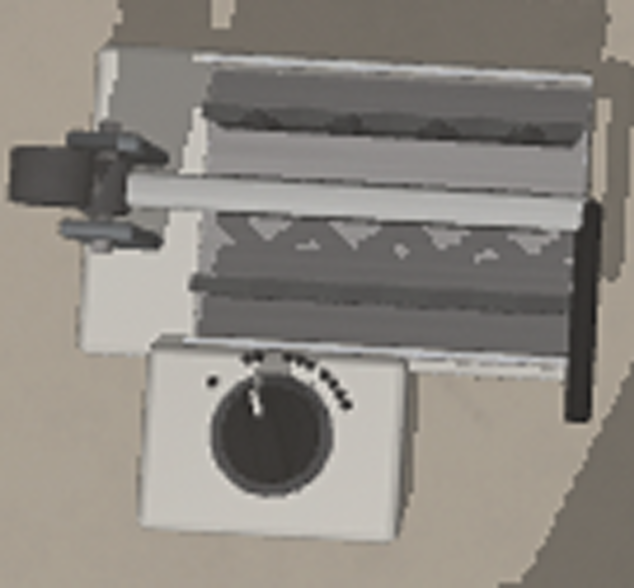

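View pics/c2.png

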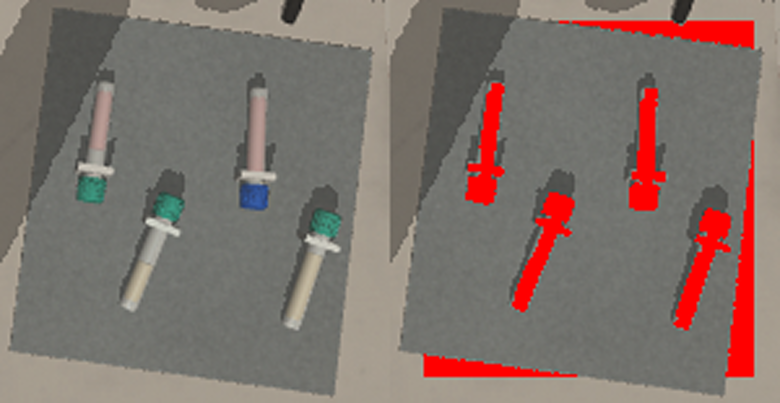

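Crop 1 shows the dial pointer near two dots, with the console corners at about (152,343), (410,358), (140,525) and (395,540). Crop 2 shows the four tubes cleanly masked. Next I'll fit the rocker pose and the tube poses.

```bash
cat > fit.py <<'E'
from h import *
from scipy.optimize import least_squares
c=lambda x,y:np.array([x/4.7+200,y/4.7+195])
obs=[((-68,112,28),c(152,345)),((-68,-12,28),c(409,360)),((-156,112,28),c(140,526)),((-156,-12,28),c(394,541)),
((-75,148,18),c(82,352)),((75,148,18),c(103,48)),((-94,-94,85),c(578,420)),((-108,50,34),c(272,433)),((66,-92,52),c(590,78))]
def W(p,X):
    co,s=np.cos(p[2]),np.sin(p[2]);X=np.array(X)/1000;return np.array([p[0]+co*X[0]-s*X[1],p[1]+s*X[0]+co*X[1],X[2]])
if __name__=="__main__":
    r=least_squares(lambda p:np.concatenate([proj("top",W(p,X))-o for X,o in obs]),[.45,.1,0],loss="soft_l1")
    print(r.x,np.round(r.fun.reshape(-1,2),1))
    for n,X in(("dial",(-108,50,46)),("handle",(-70,-94,85)),("pivot",(0,126,85))):print(n,W(r.x,X),proj("side",W(r.x,X)))
    for k,(cap,ce) in enumerate([((389.7,282.7),(392.38,264.85)),((452.5,285.2),(455.1,267.25)),((419.5,289.3),(412.5,306.5)),((480.2,295.5),(475.7,313.8))]):
        a=ray("top",*cap,.0225);b=ray("top",*ce,.018);d=a-b
        print(k,b,np.degrees(np.arctan2(d[1],d[0])),np.hypot(d[0],d[1]),proj("side",b))
E
python3 fit.py
```

```text
[ 0.56831144  0.07425704 -0.05725941] [[-0.6 -0.6]
 [ 0.4 -0.8]
 [-0.8  0.7]
 [ 1.2  0.7]
 [-1.2  0.3]
 [-1.  -1.4]
 [ 0.5  0.3]
 [ 0.2  0.3]
 [ 1.2 -0.1]]
dial [0.46334985 0.13035573 0.046     ] [364.01493092 321.40423628]
handle [ 0.49304672 -0.01558294  0.085     ] [352.91760652 249.07180291]
pivot [0.57552219 0.20005054 0.085     ] [296.13818428 334.96502188]
0 [ 0.51259899 -0.16764713  0.018     ] 170.0562846182695 0.040324610745966806 [346.66324887 224.51259521]
1 [ 0.50682068 -0.30739894  0.018     ] 169.15946070076066 0.04058310311880367 [352.36784792 189.44094117]
2 [ 0.42010867 -0.21105876  0.018     ] -22.136006320798355 0.041027543292342365 [386.38255504 215.42592433]
3 [ 0.40369871 -0.35065275  0.018     ] -13.675533017609773 0.041562590489262245 [392.62880432 182.13605607]
```

```bash
cat > go.py <<'E'
# usage: go.py x y z heading_deg [more waypoints]  -> rows (all from the present pose)
from h import *
import sys
s=manip.get_state();w,x,y,z=s["ee_rot"];p=s["position"]
h0=2*np.arctan2(y,x)
print("t",round(s["clock"],1),"pos",p.round(4),"h",round(np.degrees(h0)%360,1),"w",round(s["width"],4),"gf",round(s["gripper_force"],1),"F",s["contact_force"].round(1),"q",s["qpos"].round(2))
v=[float(a) for a in sys.argv[1:]]
for i in range(0,len(v),4):
    d=np.array(v[i:i+3])-p;c,n=np.cos(h0),np.sin(h0)
    t=(np.degrees(h0)-v[i+3]+180)%360-180
    print([round(float(k),4) for k in((c*d[0]+n*d[1])/.8,(n*d[0]-c*d[1])/.8,-d[2]/.8,t/120)])
E
python3 go.py .4633 .1304 .16 13.9 .4633 .1304 .045 13.9
```

```text
t 0.1 pos [ 0.2045 -0.5369  0.2385] h 20.8 w 0.0857 gf 0.0 F [-0.  -0.6 -0.3] q [-1.33  0.28  1.51  0.    1.36 -0.12]
[0.5992, -0.6644, 0.0982, 0.0579]
[0.5992, -0.6644, 0.2419, 0.0579]
```

Emit:
move_arm([
  [[0.1, -0.11, 0, 0, -1], [0.3, -0.33, 0, 0.058, -1], [0.4, -0.44, 0.05, 0.058, -1], [0.599, -0.664, 0.08, 0.058, -1], [0.599, -0.664, 0.098, 0.058, -1], [0.599, -0.664, 0.098, 0.058, -1], [0.599, -0.664, 0.098, 0.058, -1], [0.599, -0.664, 0.098, 0.058, -1], [0.599, -0.664, 0.098, 0.058, -1], [0.599, -0.664, 0.098, 0.058, -1], [0.599, -0.664, 0.098, 0.058, -1], [0.599, -0.664, 0.098, 0.058, -1]],
], squeeze=25)

```text
clock: 1.3
position: [0.4205, 0.0203, 0.1763]
ee_rot: [0.0, 0.993, 0.121, 0.0]
contact_force: [1.5, 0.2, -0.3]
width: 0.0851
gripper_force: 0.0
```

Emit:
move_arm([
  [[0, 0, 0, 0, -1]],
])

```text
clock: 1.4
position: [0.421, 0.0238, 0.1757]
ee_rot: [-0.001, 0.992, 0.125, -0.0]
contact_force: [-0.6, -1.3, -1.2]
width: 0.0858
gripper_force: 0.0
```

```bash
python3 go.py .4633 .1304 .16 13.9 .4633 .1304 .045 13.9
```

```text
t 1.4 pos [0.421  0.0238 0.1757] h 14.4 w 0.0858 gf 0.0 F [-0.6 -1.3 -1.2] q [-0.11  0.09  1.91  0.    1.14  1.21]
[0.0842, -0.116, 0.0197, 0.0038]
[0.0842, -0.116, 0.1634, 0.0038]
```

Emit:
move_arm([
  [[0.084, -0.116, 0.02, 0.004, -0.3], [0.084, -0.116, 0.02, 0.004, -0.3], [0.084, -0.116, 0.02, 0.004, -0.3], [0.084, -0.116, 0.06, 0.004, -0.3], [0.084, -0.116, 0.12, 0.004, -0.3], [0.084, -0.116, 0.16, 0.004, -0.3], [0.084, -0.116, 0.16, 0.004, -0.3], [0.084, -0.116, 0.16, 0.004, -0.3]],
])

```text
clock: 2.2
position: [0.4634, 0.1236, 0.0488]
ee_rot: [0.0, 0.993, 0.116, -0.001]
contact_force: [-1.3, -0.2, 0.3]
width: 0.0556
gripper_force: 0.0
```

```bash
python3 go.py .4633 .1304 .046 13.9
```

```text
t 2.2 pos [0.4634 0.1236 0.0488] h 13.4 w 0.0556 gf 0.0 F [-1.3 -0.2  0.3] q [ 0.12  0.33  1.98 -0.    0.84  1.45]
[0.0019, -0.0083, 0.0035, -0.0045]
```

Emit:
move_arm([
  [[0, 0, 0, 0, -0.3], [0, 0, 0, 0, -0.3]],
])

```text
clock: 2.4
position: [0.4649, 0.1243, 0.0504]
ee_rot: [0.0, 0.993, 0.117, 0.002]
contact_force: [0.1, -0.3, -0.1]
width: 0.0556
gripper_force: 0.0
```

```bash
python3 go.py .4633 .1304 .046 13.9
```

```text
t 2.4 pos [0.4649 0.1243 0.0504] h 13.4 w 0.0556 gf 0.0 F [ 0.1 -0.3 -0.1] q [ 0.12  0.33  1.98 -0.    0.83  1.45]
[-0.0002, -0.0079, 0.0056, -0.0043]
```

Emit:
move_arm([
  [[0, -0.008, 0.005, -0.004, -0.3], [0, -0.008, 0.005, -0.004, -0.3], [0, -0.008, 0.005, -0.004, 1], [0, -0.008, 0.005, -0.004, 1], [0, -0.008, 0.005, -0.004, 1], [0, -0.008, 0.005, -0.004, 1], [0, -0.008, 0.005, -0.004, 1], [0, -0.008, 0.005, -0.004, 1]],
])

```text
clock: 3.2
position: [0.4617, 0.1312, 0.0448]
ee_rot: [-0.001, 0.993, 0.121, 0.0]
contact_force: [-0.7, 6.0, 2.8]
width: 0.0123
gripper_force: 27.9
```

Emit:
move_arm([
  [[0, 0, 0, -0.06, 1], [0, 0, 0, -0.12, 1], [0, 0, 0, -0.18, 1], [0, 0, 0, -0.24, 1], [0, 0, 0, -0.29, 1], [0, 0, 0, -0.29, 1], [0, 0, 0, -0.29, 1], [0, 0, 0, -0.29, 1], [0, 0, 0, -0.29, -0.3], [0, 0, 0, -0.29, -0.3], [0, 0, 0, -0.29, -0.3], [0, 0, -0.02, -0.29, -0.3]],
])

```text
clock: 4.4
position: [0.4601, 0.13, 0.059]
ee_rot: [-0.0, 0.911, 0.412, -0.002]
contact_force: [-0.0, 0.3, 0.6]
width: 0.0557
gripper_force: 0.0
```

```bash
python3 go.py
```

```text
t 4.4 pos [0.4601 0.13   0.059 ] h 48.7 w 0.0557 gf 0.0 F [-0.   0.3  0.6] q [ 0.13  0.31  1.97 -0.    0.87  0.85]
```

```bash
python3 go.py .460 .13 .17 48.7 .493 -.0156 .17 -3.3
```

```text
t 4.4 pos [0.4601 0.13   0.059 ] h 48.7 w 0.0557 gf 0.0 F [-0.   0.3  0.6] q [ 0.13  0.31  1.97 -0.    0.87  0.85]
[-0.0001, -0.0001, -0.1387, -0.0001]
[-0.1096, 0.151, -0.1387, 0.4333]
```

Emit:
move_arm([
  [[0, 0, -0.06, 0, -0.3], [0, 0, -0.12, 0, -0.3], [-0.02, 0.03, -0.14, 0.06, -0.3], [-0.06, 0.08, -0.14, 0.12, -0.3], [-0.11, 0.151, -0.14, 0.18, -0.3], [-0.11, 0.151, -0.14, 0.24, -0.3], [-0.11, 0.151, -0.14, 0.31, -0.3], [-0.11, 0.151, -0.14, 0.38, -0.3], [-0.11, 0.151, -0.14, 0.433, -0.3], [-0.11, 0.151, -0.14, 0.433, -0.3], [-0.11, 0.151, -0.14, 0.433, -0.3], [-0.11, 0.151, -0.14, 0.433, -0.3]],
])

```text
clock: 5.6
position: [0.4944, -0.0153, 0.1725]
ee_rot: [0.0, 1.0, -0.028, -0.0]
contact_force: [-0.2, 0.2, -0.0]
width: 0.0551
gripper_force: 0.0
```

```bash
python3 go.py .493 -.0156 .074 -3.3; python3 - <<'E'
from h import *
a=manip.get_image("top")[:,:,::-1];cv2.imwrite("pics/top1.png",a)
b=manip.get_image("side")[:,:,::-1];cv2.imwrite("pics/side1.png",b)
z=lambda i:cv2.resize(i,(390,390),interpolation=cv2.INTER_CUBIC)
cv2.imwrite("pics/c3.png",np.hstack([z(a[195:325,210:340]),z(b[220:380,240:400])]))
E
```

```text
t 5.6 pos [ 0.4944 -0.0153  0.1725] h 356.8 w 0.0551 gf 0.0 F [-0.2  0.2 -0. ] q [-0.17  0.21  1.78 -0.    1.16  1.45]
[-0.0017, 0.0005, 0.1231, 0.001]
```

View pics/c3.png

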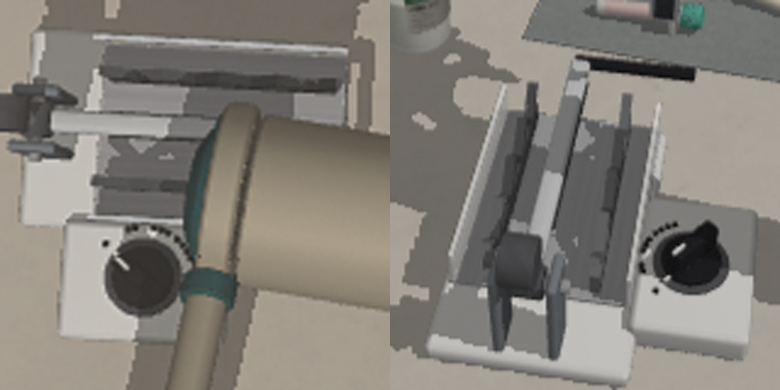

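The pointer line (top crop, 122,265) points at the single dot (105,243), so the dial is stopped. The side view agrees. Next, pinch the handle.

Emit:
move_arm([
  [[-0.002, 0, 0.06, 0, -0.3], [-0.002, 0, 0.1, 0, -0.3], [-0.002, 0, 0.123, 0, -0.3], [-0.002, 0, 0.123, 0, -0.3], [-0.002, 0, 0.123, 0, -0.3], [-0.002, 0, 0.123, 0, 1], [-0.002, 0, 0.123, 0, 1], [-0.002, 0, 0.123, 0, 1], [-0.002, 0, 0.123, 0, 1], [-0.002, 0, 0.123, 0, 1], [-0.002, 0, 0.123, 0, 1]],
])

```text
clock: 6.8
position: [0.4937, -0.0144, 0.0753]
ee_rot: [-0.001, 1.0, -0.029, 0.001]
contact_force: [-0.7, 3.3, 6.2]
width: 0.0111
gripper_force: 24.6
```

```bash
python3 - <<'E'
import numpy as np
# arc rows: tool heading = rocker heading: ty = -(dy_rocker), tz=-dz
for t in np.arange(0.1,1.95,0.1): print(round(t,1), round(-(220-220*np.cos(t))/800,3), round(-220*np.sin(t)/800,3))
E
python3 go.py
```

```text
0.1 -0.001 -0.027
0.2 -0.005 -0.055
0.3 -0.012 -0.081
0.4 -0.022 -0.107
0.5 -0.034 -0.132
0.6 -0.048 -0.155
0.7 -0.065 -0.177
0.8 -0.083 -0.197
0.9 -0.104 -0.215
1.0 -0.126 -0.231
1.1 -0.15 -0.245
1.2 -0.175 -0.256
1.3 -0.201 -0.265
1.4 -0.228 -0.271
1.5 -0.256 -0.274
1.6 -0.283 -0.275
1.7 -0.31 -0.273
1.8 -0.337 -0.268
1.9 -0.364 -0.26
t 6.8 pos [ 0.4937 -0.0144  0.0753] h 356.7 w 0.0111 gf 24.6 F [-0.7  3.3  6.2] q [-0.17  0.31  1.92  0.    0.91  1.46]
```

Emit:
move_arm([
  [[0, -0.001, -0.027, 0, 1], [0, -0.005, -0.055, 0, 1], [0, -0.012, -0.081, 0, 1], [0, -0.022, -0.107, 0, 1], [0, -0.034, -0.132, 0, 1], [0, -0.048, -0.155, 0, 1], [0, -0.065, -0.177, 0, 1], [0, -0.083, -0.197, 0, 1], [0, -0.104, -0.215, 0, 1], [0, -0.126, -0.231, 0, 1], [0, -0.15, -0.245, 0, 1], [0, -0.175, -0.256, 0, 1]],
])

```text
clock: 8.0
position: [0.5016, 0.123, 0.2813]
ee_rot: [0.002, 1.0, -0.029, 0.002]
contact_force: [-0.4, -3.0, 5.6]
width: 0.0109
gripper_force: 25.7
```

```bash
python3 go.py
```

```text
t 8.0 pos [0.5016 0.123  0.2813] h 356.7 w 0.0109 gf 25.7 F [-0.4 -3.   5.6] q [ 0.11  0.16  1.55 -0.01  1.42  1.74]
```

Emit:
move_arm([
  [[0, -0.026, -0.009, 0, 1], [0, -0.053, -0.015, 0, 1], [0, -0.081, -0.018, 0, 1], [0, -0.108, -0.019, 0, 1], [0, -0.135, -0.017, 0, 1], [0, -0.162, -0.012, 0, 1], [0, -0.185, -0.006, 0, 1], [0, -0.185, -0.006, 0, -0.3], [0, -0.185, -0.006, 0, -0.3], [0, -0.185, -0.006, 0, -0.3], [0, -0.185, -0.05, 0, -0.3], [0, -0.185, -0.1, 0, -0.3]],
])

```text
clock: 9.2
position: [0.5083, 0.2709, 0.3583]
ee_rot: [0.001, 1.0, -0.029, -0.002]
contact_force: [0.5, 0.1, 1.3]
width: 0.0553
gripper_force: 0.0
```

```bash
python3 go.py .45 -.05 .33 -5
```

```text
t 9.2 pos [0.5083 0.2709 0.3583] h 356.7 w 0.0553 gf 0.0 F [0.5 0.1 1.3] q [ 0.37  0.24  1.27 -0.    1.64  2.  ]
[-0.0494, 0.4047, 0.0354, 0.0138]
```

```bash
python3 go.py .28 -.03 .30 -10
```

```text
t 9.2 pos [0.5083 0.2709 0.3583] h 356.7 w 0.0553 gf 0.0 F [0.5 0.1 1.3] q [ 0.37  0.24  1.27 -0.    1.64  2.  ]
[-0.263, 0.3922, 0.0729, 0.0554]
```

Emit:
move_arm([
  [[-0.03, 0.05, 0, 0, -0.3], [-0.263, 0.392, 0.04, 0.055, -0.3], [-0.263, 0.392, 0.07, 0.055, -0.3], [-0.263, 0.392, 0.07, 0.055, -0.3], [-0.263, 0.392, 0.07, 0.055, -0.3], [-0.263, 0.392, 0.07, 0.055, -0.3], [-0.263, 0.392, 0.07, 0.055, -0.3], [-0.263, 0.392, 0.07, 0.055, -0.3], [-0.263, 0.392, 0.07, 0.055, -0.3], [-0.263, 0.392, 0.07, 0.055, -0.3], [-0.263, 0.392, 0.07, 0.055, -0.3], [-0.263, 0.392, 0.07, 0.055, -0.3]],
])

```text
clock: 10.4
position: [0.282, -0.0281, 0.3033]
ee_rot: [-0.0, 0.996, -0.085, 0.0]
contact_force: [0.1, -0.3, -0.3]
width: 0.0556
gripper_force: 0.0
```

```bash
cat > tubes.py <<'E'
# tube poses on the mat from the top view: cap by colour, body by white/pale, ends cast on axis height
from h import *
def tubes(a):
    hsv=cv2.cvtColor(a,cv2.COLOR_BGR2HSV)
    matpoly=np.array([[376,214],[497,230],[485,360],[360,345]])
    k=np.zeros((480,640),np.uint8);cv2.fillConvexPoly(k,matpoly,255);k=cv2.erode(k,np.ones((5,5)))
    m=(((hsv[:,:,1]>38)|(hsv[:,:,2]>140))&(k>0)).astype(np.uint8)
    n,l,s,c=cv2.connectedComponentsWithStats(m);out=[]
    for i in range(1,n):
        if s[i,4]<150 or s[i,4]>700: continue
        pts=np.argwhere(l==i)[:,::-1].astype(float)
        sat=hsv[l==i][:,1]>110
        cap=pts[sat].mean(0) if sat.sum()>20 else None
        if cap is None: continue
        r=np.hypot(*(pts-cap).T); body=pts[r>16]   # beyond the collar: the plain body
        vx,vy,x0,y0=cv2.fitLine(body.astype(np.float32),cv2.DIST_L2,0,.01,.01).ravel();d=np.array([vx,vy])
        bc=np.array([x0,y0]); 
        A=ray("top",*cap,.0194);B=ray("top",*bc,.0125)
        d2=cap-bc;dl=A-B;h=np.arctan2(dl[1],dl[0])
        u=np.array([np.cos(h),np.sin(h)])
        pr=[ray("top",*p,.0157)[:2]@u for p in pts]; 
        lo,hi=np.percentile(pr,[.7,99.3])
        mid=A[:2]+u*((lo+hi)/2-A[:2]@u)
        out.append((mid.round(4),round(float(np.degrees(h)),1),round(float(hi-lo),4),len(pts)))
    return out
if __name__=="__main__":
    a=manip.get_image("top")[:,:,::-1].copy();cv2.imwrite("pics/last.png",a)
    for t in tubes(a):print(*t)
E
python3 go.py;python3 tubes.py; python3 -c "
from h import *
b=manip.get_image('side')[:,:,::-1];cv2.imwrite('pics/side2.png',b)
a=cv2.imread('pics/last.png')
cv2.imwrite('pics/c4.png',np.hstack([cv2.resize(a[170:370,190:510],(640,400))[:, :400],cv2.resize(b[180:380,220:420],(400,400))]))"
```

```text
t 10.4 pos [ 0.282  -0.0281  0.3033] h 350.2 w 0.0556 gf 0.0 F [ 0.1 -0.3 -0.3] q [-0.35 -0.23  1.87  0.    1.5   1.39]
[ 0.5131 -0.1679] 170.3 0.1021 338
[ 0.5076 -0.3041] 175.0 0.1031 359
[ 0.42   -0.2118] -22.0 0.1031 350
[ 0.4049 -0.3476] -19.4 0.1027 358
```

View pics/c4.png

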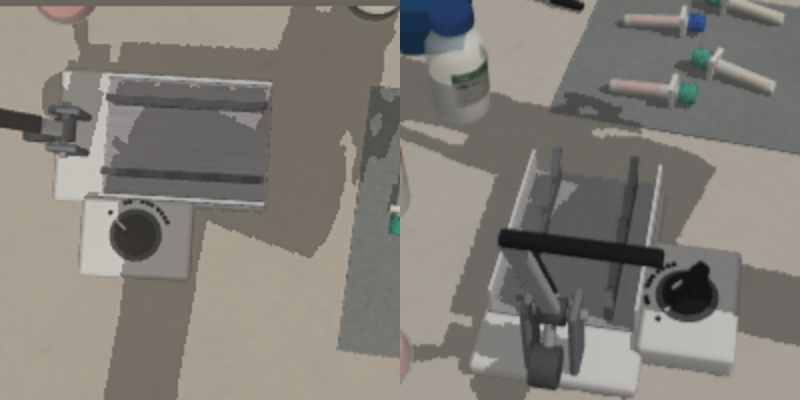

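Bar is open (side crop: handle at 505–660,245), dial on one dot, four tubes measured at about 103 mm long. Picking tube 0.

```bash
python3 go.py .5131 -.1679 .09 -9.7 .5131 -.1679 .014 -9.7
```

```text
t 10.5 pos [ 0.2819 -0.028   0.3031] h 350.3 w 0.0555 gf 0.0 F [ 0.4 -0.5  0.5] q [-0.35 -0.23  1.87  0.    1.5   1.39]
[0.3144, 0.1235, 0.2664, -0.0002]
[0.3144, 0.1235, 0.3614, -0.0002]
```

Emit:
move_arm([
  [[0.314, 0.123, 0.266, 0, -0.3], [0.314, 0.123, 0.266, 0, -0.3], [0.314, 0.123, 0.266, 0, -0.3], [0.314, 0.123, 0.266, 0, -0.3], [0.314, 0.123, 0.266, 0, -0.3], [0.314, 0.123, 0.266, 0, -0.3], [0.314, 0.123, 0.266, 0, -0.3], [0.314, 0.123, 0.266, 0, -0.3], [0.314, 0.123, 0.266, 0, -0.3], [0.314, 0.123, 0.266, 0, -0.3], [0.314, 0.123, 0.266, 0, -0.3]],
])

```text
clock: 11.6
position: [0.5117, -0.1679, 0.0915]
ee_rot: [0.0, 0.996, -0.086, 0.001]
contact_force: [-0.4, 0.5, -0.9]
width: 0.0557
gripper_force: 0.0
```

```bash
python3 go.py .5131 -.1679 .014 -9.7
```

```text
t 11.6 pos [ 0.5117 -0.1679  0.0915] h 350.2 w 0.0557 gf 0.0 F [-0.4  0.5 -0.9] q [-0.45  0.35  1.8  -0.    0.99  1.3 ]
[0.0017, -0.0003, 0.0969, -0.001]
```

Emit:
move_arm([
  [[0.001, 0, 0.05, 0, -0.3], [0.001, 0, 0.085, 0, -0.3], [0.001, 0, 0.096, 0, -0.3], [0.001, 0, 0.096, 0, -0.3], [0.001, 0, 0.096, 0, 1], [0.001, 0, 0.096, 0, 1], [0.001, 0, 0.096, 0, 1], [0.001, 0, 0.096, 0, 1], [0.001, 0, 0.096, 0, 1]],
], squeeze=35)

```text
clock: 12.5
position: [0.5138, -0.1693, 0.0149]
ee_rot: [0.001, 0.996, -0.086, 0.001]
contact_force: [0.7, -0.0, 7.7]
width: 0.0152
gripper_force: 35.5
```

```bash
python3 go.py .5131 -.1679 .15 -9.7 .5719 .1372 .15 -3.3
```

```text
t 12.5 pos [ 0.5138 -0.1693  0.0149] h 350.1 w 0.0152 gf 35.5 F [ 0.7 -0.   7.7] q [-0.45  0.45  1.88 -0.    0.81  1.3 ]
[-0.0012, -0.0016, -0.1689, -0.0015]
[0.0058, -0.3899, -0.1689, -0.0548]
```

Emit:
move_arm([
  [[0, 0, -0.05, 0, 1], [0, 0, -0.1, 0, 1], [0, -0.03, -0.15, 0, 1], [0, -0.08, -0.169, -0.02, 1], [0.002, -0.13, -0.169, -0.055, 1], [0.003, -0.19, -0.169, -0.055, 1], [0.004, -0.25, -0.169, -0.055, 1], [0.005, -0.31, -0.169, -0.055, 1], [0.006, -0.36, -0.169, -0.055, 1], [0.006, -0.39, -0.169, -0.055, 1], [0.006, -0.39, -0.169, -0.055, 1], [0.006, -0.39, -0.169, -0.055, 1]],
])

```text
clock: 13.7
position: [0.5706, 0.1379, 0.1485]
ee_rot: [0.0, 1.0, -0.028, -0.0]
contact_force: [-0.5, -0.5, 0.8]
width: 0.0151
gripper_force: 34.8
```

```bash
python3 go.py .5719 .1372 .058 -3.3; python3 -c "
from h import *
b=manip.get_image('side')[:,:,::-1];cv2.imwrite('pics/side3.png',cv2.resize(b[150:390,200:440],(600,600)))"
```

```text
t 13.7 pos [0.5706 0.1379 0.1485] h 356.8 w 0.0151 gf 34.8 F [-0.5 -0.5  0.8] q [ 0.12  0.36  1.62 -0.    1.17  1.75]
[0.0016, 0.0008, 0.1131, 0.001]
```

View pics/side3.png

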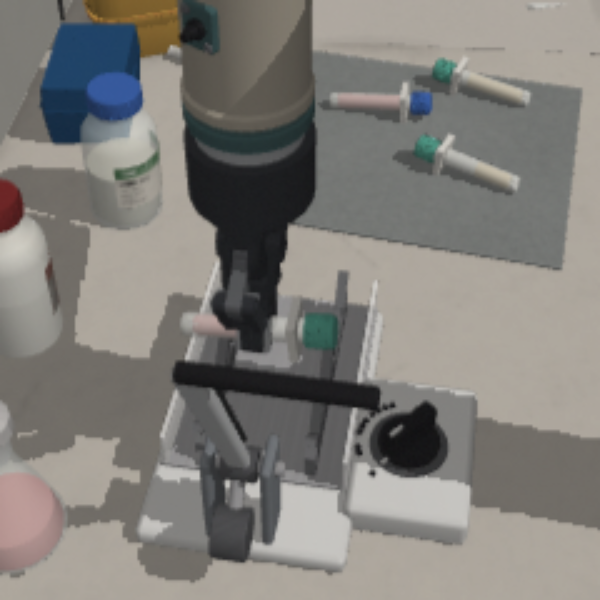

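Tube 0 is held centred (cap at 320,332). The bar is open and clear of the gripper. Lowering.

Emit:
move_arm([
  [[0.0015, 0, 0.04, 0, 1], [0.0015, 0, 0.08, 0, 1], [0.0015, 0, 0.1, 0, 1], [0.0015, 0, 0.113, 0, 1], [0.0015, 0, 0.113, 0, 1], [0.0015, 0, 0.113, 0, 1]],
])

```text
clock: 14.35
position: [0.5725, 0.1368, 0.0586]
ee_rot: [0.0, 1.0, -0.029, 0.0]
contact_force: [-0.4, 0.5, -0.6]
width: 0.0147
gripper_force: 35.1
```

```bash
python3 go.py .5719 .1372 .0555 -3.3
```

```text
t 14.3 pos [0.5725 0.1368 0.0586] h 356.7 w 0.0147 gf 35.1 F [-0.4  0.5 -0.6] q [ 0.12  0.45  1.73 -0.    0.96  1.75]
[-0.0008, -0.0004, 0.0039, -0.0004]
```

Emit:
move_arm([
  [[0, 0, 0.002, 0, 1], [0, 0, 0.004, 0, 1], [0, 0, 0.004, 0, 1], [0, 0, 0.004, 0, 0.34], [0, 0, 0.004, 0, 0.34], [0, 0, 0.004, 0, 0.34], [0, 0, -0.03, 0, 0.34], [0, 0, -0.08, 0, 0.34], [0, 0, -0.12, 0, 0.34], [0, 0, -0.12, 0, 0.34], [0, 0, -0.12, 0, 0.34]],
])

```text
clock: 15.45
position: [0.5723, 0.1376, 0.1547]
ee_rot: [0.0, 1.0, -0.029, 0.001]
contact_force: [-0.9, -0.9, -0.5]
width: 0.0282
gripper_force: 0.0
```

```bash
python3 go.py .30 -.03 .25 -22
```

```text
t 15.4 pos [0.5723 0.1376 0.1547] h 356.7 w 0.0282 gf 0.0 F [-0.9 -0.9 -0.5] q [ 0.12  0.35  1.61 -0.    1.18  1.75]
[-0.3279, 0.2286, -0.1192, 0.156]
```

Emit:
move_arm([
  [[-0.04, 0.02, -0.04, 0, -0.3], [-0.328, 0.228, -0.119, 0.156, -0.3], [-0.328, 0.228, -0.119, 0.156, -0.3], [-0.328, 0.228, -0.119, 0.156, -0.3], [-0.328, 0.228, -0.119, 0.156, -0.3], [-0.328, 0.228, -0.119, 0.156, -0.3], [-0.328, 0.228, -0.119, 0.156, -0.3], [-0.328, 0.228, -0.119, 0.156, -0.3], [-0.328, 0.228, -0.119, 0.156, -0.3], [-0.328, 0.228, -0.119, 0.156, -0.3], [-0.328, 0.228, -0.119, 0.156, -0.3]],
])

```text
clock: 16.55
position: [0.3004, -0.0289, 0.2487]
ee_rot: [-0.0, 0.982, -0.19, -0.001]
contact_force: [0.1, 0.4, -0.7]
width: 0.0554
gripper_force: 0.0
```

```bash
python3 tubes.py; python3 -c "
from h import *
a=cv2.imread('pics/last.png')
b=manip.get_image('side')[:,:,::-1]
cv2.imwrite('pics/c5.png',np.hstack([cv2.resize(a[190:340,210:360],(400,400)),cv2.resize(b[220:390,230:400],(400,400))]))"; python3 go.py .42 -.2118 .09 -22
```

```text
[ 0.5076 -0.304 ] 175.1 0.1031 360
[ 0.42   -0.2117] -21.9 0.1031 351
[ 0.4049 -0.3476] -19.4 0.1027 358
t 16.6 pos [ 0.3003 -0.0289  0.2488] h 338.1 w 0.0552 gf 0.0 F [ 0.  -0.5 -1. ] q [-0.33 -0.16  1.96  0.    1.35  1.62]
[0.224, 0.1563, 0.1985, 0.0009]
```

View pics/c5.png

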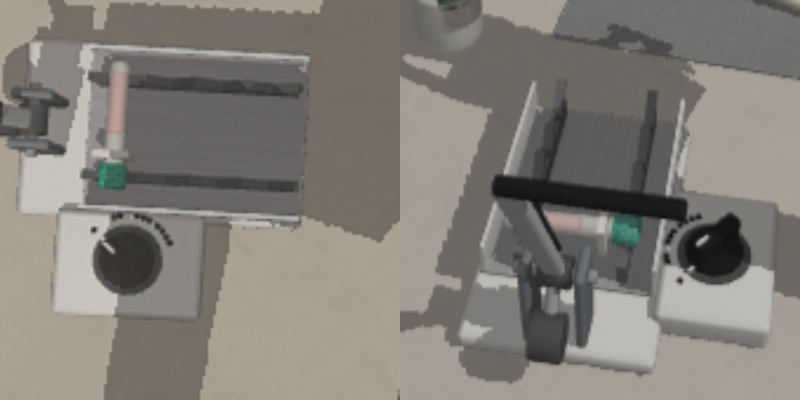

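Tube 0 lies in the first notch, with its cap (112,176) on the near rail and its tail (118,65) on the far rail. Next is tube 2.

Emit:
move_arm([
  [[0.224, 0.156, 0.198, 0, -0.3], [0.224, 0.156, 0.198, 0, -0.3], [0.224, 0.156, 0.198, 0, -0.3], [0.224, 0.156, 0.198, 0, -0.3], [0.224, 0.156, 0.198, 0, -0.3], [0.224, 0.156, 0.198, 0, -0.3], [0.224, 0.156, 0.198, 0, -0.3], [0.224, 0.156, 0.198, 0, -0.3]],
])

```text
clock: 17.45
position: [0.4189, -0.2113, 0.0904]
ee_rot: [-0.001, 0.982, -0.191, -0.001]
contact_force: [-0.1, 0.6, 0.5]
width: 0.0553
gripper_force: 0.0
```

```bash
python3 go.py .42 -.2118 .014 -22
```

```text
t 17.4 pos [ 0.4189 -0.2113  0.0904] h 338.0 w 0.0553 gf 0.0 F [-0.1  0.6  0.5] q [-0.62  0.26  1.95  0.    0.94  1.34]
[0.0016, 0.0001, 0.0955, 0.0003]
```

Emit:
move_arm([
  [[0.001, 0, 0.05, 0, -0.3], [0.001, 0, 0.085, 0, -0.3], [0.001, 0, 0.095, 0, -0.3], [0.001, 0, 0.095, 0, -0.3], [0.001, 0, 0.095, 0, 1], [0.001, 0, 0.095, 0, 1], [0.001, 0, 0.095, 0, 1], [0.001, 0, 0.095, 0, 1], [0.001, 0, 0.095, 0, 1]],
])

```text
clock: 18.35
position: [0.4208, -0.2132, 0.0164]
ee_rot: [0.001, 0.982, -0.191, 0.001]
contact_force: [-0.7, 0.2, 7.1]
width: 0.0155
gripper_force: 35.7
```

```bash
python3 go.py .42 -.2118 .15 -22 .5695 .0952 .15 -3.3
```

```text
t 18.4 pos [ 0.4208 -0.2132  0.0164] h 338.0 w 0.0155 gf 35.7 F [-0.7  0.2  7.1] q [-0.62  0.37  2.03  0.    0.74  1.34]
[-0.0016, -0.0012, -0.167, 0.0]
[0.0279, -0.427, -0.167, -0.1558]
```

Emit:
move_arm([
  [[0, 0, -0.05, 0, 1], [0, 0, -0.1, 0, 1], [0, -0.03, -0.15, 0, 1], [0.005, -0.08, -0.167, -0.04, 1], [0.01, -0.13, -0.167, -0.08, 1], [0.013, -0.19, -0.167, -0.12, 1], [0.017, -0.25, -0.167, -0.155, 1], [0.02, -0.31, -0.167, -0.155, 1], [0.024, -0.37, -0.167, -0.155, 1], [0.028, -0.427, -0.167, -0.155, 1], [0.028, -0.427, -0.167, -0.155, 1], [0.028, -0.427, -0.167, -0.155, 1]],
])

```text
clock: 19.55
position: [0.5684, 0.0965, 0.1485]
ee_rot: [0.0, 1.0, -0.028, -0.0]
contact_force: [-0.9, -0.7, -0.1]
width: 0.0152
gripper_force: 34.9
```

```bash
python3 go.py .5695 .0952 .056 -3.3
```

```text
t 19.6 pos [0.5684 0.0965 0.1485] h 356.7 w 0.0152 gf 34.9 F [-0.9 -0.7 -0.1] q [ 0.05  0.34  1.64 -0.    1.16  1.68]
[0.0014, 0.0016, 0.1156, 0.0003]
```

Emit:
move_arm([
  [[0.001, 0.001, 0.04, 0, 1], [0.001, 0.001, 0.08, 0, 1], [0.001, 0.001, 0.1, 0, 1], [0.001, 0.001, 0.11, 0, 1], [0.001, 0.001, 0.116, 0, 1], [0.001, 0.001, 0.116, 0, 1], [0.001, 0.001, 0.116, 0, 1]],
])

```text
clock: 20.25
position: [0.5679, 0.0958, 0.0581]
ee_rot: [-0.002, 1.0, -0.031, -0.001]
contact_force: [-4.9, 5.9, 10.6]
width: 0.0152
gripper_force: 36.3
```

Emit:
move_arm([
  [[0, 0, 0, 0, 0.34], [0, 0, 0, 0, 0.34], [0, 0, 0, 0, 0.34], [0, 0, -0.03, 0, 0.34], [0, 0, -0.08, 0, 0.34], [0, 0, -0.12, 0, 0.34], [0, 0, -0.12, 0, 0.34], [0, 0, -0.12, 0, 0.34]],
])

```text
clock: 21.05
position: [0.5697, 0.0945, 0.1523]
ee_rot: [0.0, 1.0, -0.03, 0.001]
contact_force: [-0.4, 0.0, -0.8]
width: 0.0281
gripper_force: 0.0
```

```bash
python3 go.py .30 -.03 .25 -5
```

```text
t 21.1 pos [0.5697 0.0945 0.1523] h 356.6 w 0.0281 gf 0.0 F [-0.4  0.  -0.8] q [ 0.04  0.34  1.64 -0.    1.16  1.67]
[-0.3272, 0.1755, -0.1221, 0.0132]
```

Emit:
move_arm([
  [[-0.04, 0.02, -0.04, 0, -0.3], [-0.327, 0.175, -0.122, 0.013, -0.3], [-0.327, 0.175, -0.122, 0.013, -0.3], [-0.327, 0.175, -0.122, 0.013, -0.3], [-0.327, 0.175, -0.122, 0.013, -0.3], [-0.327, 0.175, -0.122, 0.013, -0.3], [-0.327, 0.175, -0.122, 0.013, -0.3], [-0.327, 0.175, -0.122, 0.013, -0.3], [-0.327, 0.175, -0.122, 0.013, -0.3], [-0.327, 0.175, -0.122, 0.013, -0.3]],
])

```text
clock: 22.05
position: [0.3006, -0.0291, 0.2486]
ee_rot: [-0.0, 0.999, -0.043, -0.001]
contact_force: [0.1, -0.6, -0.6]
width: 0.0553
gripper_force: 0.0
```

```bash
cat > crad.py <<'E'
# caps seen over the cradle: centroids in the rocker's frame at z=57
from h import *
import sys
a=cv2.imread("pics/last.png");hsv=cv2.cvtColor(a,cv2.COLOR_BGR2HSV)
p=[.5683,.0743,-.0573]
m=np.zeros((480,640),np.uint8);m[195:300,235:335]=(hsv[195:300,235:335,1]>70)*255
n,l,s,c=cv2.connectedComponentsWithStats(m)
for i in range(1,n):
    if s[i,4]>25:
        for q in (c[i],(c[i][0],s[i,1]),(c[i][0],s[i,1]+s[i,3])):
            X=ray("top",*q,.059)-[p[0],p[1],0];co,sn=np.cos(p[2]),np.sin(p[2])
            print((np.array([co*X[0]+sn*X[1],-sn*X[0]+co*X[1]])*1000).round(1),end=" ")
        print(s[i,4])
cv2.imwrite(sys.argv[1],cv2.resize(a[190:310,220:340],(480,480),interpolation=cv2.INTER_CUBIC))
E
python3 tubes.py; python3 crad.py pics/c6.png; python3 go.py .5076 -.304 .09 -5
```

```text
[ 0.5076 -0.3041] 175.0 0.1031 359
[ 0.4049 -0.3477] -19.4 0.1027 358
[40. 23.] [49.  23.6] [27.1 22.2] 92
[-39.8  65.4] [-29.9  66. ] [-51.5  64.6] 97
t 22.1 pos [ 0.3006 -0.0291  0.2487] h 355.1 w 0.0554 gf 0.0 F [ 0.2  0.5 -0.5] q [-0.33 -0.16  1.96  0.    1.35  1.33]
[0.2872, 0.3203, 0.1983, 0.0007]
```

View pics/c6.png

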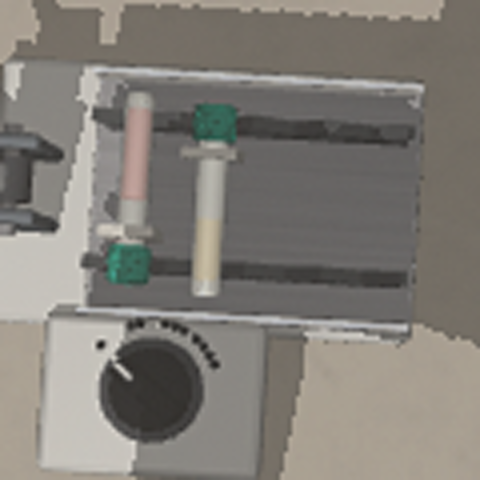

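Both tubes are seated: caps at (128,264) and (215,122), tails on the opposite rails. Next is tube 1.

Emit:
move_arm([
  [[0.287, 0.32, 0.15, 0, -0.3], [0.287, 0.32, 0.198, 0, -0.3], [0.287, 0.32, 0.198, 0, -0.3], [0.287, 0.32, 0.198, 0, -0.3], [0.287, 0.32, 0.198, 0, -0.3], [0.287, 0.32, 0.198, 0, -0.3], [0.287, 0.32, 0.198, 0, -0.3], [0.287, 0.32, 0.198, 0, -0.3], [0.287, 0.32, 0.198, 0, -0.3], [0.287, 0.32, 0.198, 0, -0.3], [0.287, 0.32, 0.198, 0, -0.3]],
])

```text
clock: 23.2
position: [0.5064, -0.3029, 0.0906]
ee_rot: [-0.001, 0.999, -0.043, -0.001]
contact_force: [-0.8, 0.8, 0.9]
width: 0.0554
gripper_force: 0.0
```

```bash
python3 go.py .5076 -.304 .015 -5
```

```text
t 23.2 pos [ 0.5064 -0.3029  0.0906] h 355.1 w 0.0554 gf 0.0 F [-0.8  0.8  0.9] q [-0.66  0.42  1.69  0.    1.04  1.  ]
[0.0017, 0.0012, 0.0945, 0.0009]
```

Emit:
move_arm([
  [[0.001, 0.001, 0.05, 0, -0.3], [0.001, 0.001, 0.085, 0, -0.3], [0.001, 0.001, 0.094, 0, -0.3], [0.001, 0.001, 0.094, 0, -0.3], [0.001, 0.001, 0.094, 0, 1], [0.001, 0.001, 0.094, 0, 1], [0.001, 0.001, 0.094, 0, 1], [0.001, 0.001, 0.094, 0, 1], [0.001, 0.001, 0.094, 0, 1]],
])

```text
clock: 24.1
position: [0.5082, -0.3056, 0.0175]
ee_rot: [0.001, 0.999, -0.043, 0.001]
contact_force: [0.2, 0.5, 6.5]
width: 0.0153
gripper_force: 35.4
```

```bash
python3 go.py .5671 .0548 .15 -3.3
```

```text
t 24.1 pos [ 0.5082 -0.3056  0.0175] h 355.0 w 0.0153 gf 35.4 F [0.2 0.5 6.5] q [-0.66  0.5   1.76  0.    0.88  1.  ]
[0.0343, -0.4552, -0.1657, -0.0138]
```

Emit:
move_arm([
  [[0, 0, -0.05, 0, 1], [0, 0, -0.1, 0, 1], [0, -0.03, -0.15, 0, 1], [0.005, -0.08, -0.166, 0, 1], [0.01, -0.13, -0.166, -0.014, 1], [0.013, -0.19, -0.166, -0.014, 1], [0.017, -0.25, -0.166, -0.014, 1], [0.02, -0.31, -0.166, -0.014, 1], [0.028, -0.37, -0.166, -0.014, 1], [0.034, -0.42, -0.166, -0.014, 1], [0.034, -0.455, -0.166, -0.014, 1], [0.034, -0.455, -0.166, -0.014, 1]],
])

```text
clock: 25.3
position: [0.5659, 0.0588, 0.1488]
ee_rot: [-0.001, 1.0, -0.027, 0.0]
contact_force: [-0.1, -1.2, -0.2]
width: 0.0157
gripper_force: 34.7
```

Emit:
move_arm([
  [[0, 0, 0, 0, 1]],
])

```text
clock: 25.4
position: [0.5657, 0.0555, 0.1486]
ee_rot: [0.0, 1.0, -0.028, -0.0]
contact_force: [0.1, -0.2, -0.4]
width: 0.0152
gripper_force: 34.7
```

```bash
python3 go.py .5671 .0548 .059 -3.3
```

```text
t 25.4 pos [0.5657 0.0555 0.1486] h 356.8 w 0.0152 gf 34.7 F [ 0.1 -0.2 -0.4] q [-0.02  0.33  1.66 -0.    1.15  1.6 ]
[0.0018, 0.0008, 0.1121, 0.001]
```

Emit:
move_arm([
  [[0.001, 0.001, 0.04, 0, 1], [0.001, 0.001, 0.08, 0, 1], [0.001, 0.001, 0.1, 0, 1], [0.001, 0.001, 0.108, 0, 1], [0.001, 0.001, 0.112, 0, 1], [0.001, 0.001, 0.112, 0, 1], [0.001, 0.001, 0.112, 0, 1]],
])

```text
clock: 26.1
position: [0.5658, 0.0541, 0.0602]
ee_rot: [-0.001, 1.0, -0.029, -0.001]
contact_force: [-3.9, 3.4, 4.1]
width: 0.0151
gripper_force: 35.2
```

Emit:
move_arm([
  [[0, 0, 0, 0, 0.34], [0, 0, 0, 0, 0.34], [0, 0, 0, 0, 0.34], [0, 0, -0.03, 0, 0.34], [0, 0, -0.08, 0, 0.34], [0, 0, -0.12, 0, 0.34], [0, 0, -0.12, 0, 0.34], [0, 0, -0.12, 0, 0.34]],
])

```text
clock: 26.9
position: [0.5671, 0.0541, 0.1556]
ee_rot: [0.0, 1.0, -0.029, 0.001]
contact_force: [-0.1, 0.1, -0.5]
width: 0.0279
gripper_force: 0.0
```

```bash
python3 go.py .30 -.03 .25 -19.4
```

```text
t 26.9 pos [0.5671 0.0541 0.1556] h 356.7 w 0.0279 gf 0.0 F [-0.1  0.1 -0.5] q [-0.03  0.33  1.65 -0.    1.16  1.6 ]
[-0.3273, 0.1241, -0.118, 0.1343]
```

Emit:
move_arm([
  [[-0.04, 0.02, -0.04, 0, -0.3], [-0.327, 0.124, -0.118, 0.134, -0.3], [-0.327, 0.124, -0.118, 0.134, -0.3], [-0.327, 0.124, -0.118, 0.134, -0.3], [-0.327, 0.124, -0.118, 0.134, -0.3], [-0.327, 0.124, -0.118, 0.134, -0.3], [-0.327, 0.124, -0.118, 0.134, -0.3], [-0.327, 0.124, -0.118, 0.134, -0.3], [-0.327, 0.124, -0.118, 0.134, -0.3], [-0.327, 0.124, -0.118, 0.134, -0.3]],
])

```text
clock: 27.9
position: [0.3007, -0.0296, 0.2487]
ee_rot: [-0.0, 0.986, -0.168, -0.001]
contact_force: [-0.3, 0.3, -0.5]
width: 0.0553
gripper_force: 0.0
```

```bash
python3 tubes.py; python3 crad.py pics/c7.png; python3 go.py .4049 -.3477 .09 -19.4
```

```text
[ 0.4049 -0.3476] -19.4 0.1027 360
[40. 23.] [49.  23.6] [27.1 22.2] 92
[-39.7  65.4] [-29.9  66. ] [-51.5  64.6] 98
[-42.9 -18.5] [-34. -18.] [-55.6 -19.3] 99
t 27.9 pos [ 0.3006 -0.0295  0.2487] h 340.7 w 0.0554 gf 0.0 F [0.1 0.3 0.9] q [-0.33 -0.16  1.96  0.    1.35  1.58]
[0.2545, 0.3323, 0.1984, 0.0009]
```

Emit:
move_arm([
  [[0.254, 0.332, 0.15, 0, -0.3], [0.254, 0.332, 0.198, 0, -0.3], [0.254, 0.332, 0.198, 0, -0.3], [0.254, 0.332, 0.198, 0, -0.3], [0.254, 0.332, 0.198, 0, -0.3], [0.254, 0.332, 0.198, 0, -0.3], [0.254, 0.332, 0.198, 0, -0.3], [0.254, 0.332, 0.198, 0, -0.3], [0.254, 0.332, 0.198, 0, -0.3], [0.254, 0.332, 0.198, 0, -0.3], [0.254, 0.332, 0.198, 0, -0.3]],
])

```text
clock: 29.05
position: [0.4034, -0.3463, 0.091]
ee_rot: [-0.0, 0.986, -0.168, -0.0]
contact_force: [-0.1, -0.4, -0.1]
width: 0.0553
gripper_force: 0.0
```

```bash
python3 tubes.py; python3 go.py .4049 -.3476 .015 -19.4
```

```text
t 29.1 pos [ 0.4035 -0.3464  0.0914] h 340.7 w 0.0558 gf 0.0 F [-0.5 -0.4 -1.1] q [-0.84  0.34  1.82  0.    0.99  1.07]
[0.0022, 0.0009, 0.0955, 0.001]
```

Emit:
move_arm([
  [[0.002, 0.001, 0.05, 0, -0.3], [0.002, 0.001, 0.085, 0, -0.3], [0.002, 0.001, 0.095, 0, -0.3], [0.002, 0.001, 0.095, 0, -0.3], [0.002, 0.001, 0.095, 0, 1], [0.002, 0.001, 0.095, 0, 1], [0.002, 0.001, 0.095, 0, 1], [0.002, 0.001, 0.095, 0, 1], [0.002, 0.001, 0.095, 0, 1]],
])

```text
clock: 30.0
position: [0.4055, -0.3497, 0.0165]
ee_rot: [0.001, 0.986, -0.168, 0.001]
contact_force: [-0.3, 2.3, 6.5]
width: 0.0153
gripper_force: 35.5
```

```bash
python3 go.py .5647 .0132 .15 -3.3
```

```text
t 30.0 pos [ 0.4055 -0.3497  0.0165] h 340.6 w 0.0153 gf 35.5 F [-0.3  2.3  6.5] q [-0.84  0.44  1.89  0.    0.81  1.07]
[0.0374, -0.494, -0.1669, -0.1339]
```

Emit:
move_arm([
  [[0, 0, -0.05, 0, 1], [0, 0, -0.1, 0, 1], [0, -0.03, -0.15, 0, 1], [0.005, -0.08, -0.167, -0.03, 1], [0.01, -0.14, -0.167, -0.06, 1], [0.015, -0.2, -0.167, -0.1, 1], [0.02, -0.26, -0.167, -0.134, 1], [0.024, -0.32, -0.167, -0.134, 1], [0.029, -0.38, -0.167, -0.134, 1], [0.034, -0.44, -0.167, -0.134, 1], [0.037, -0.494, -0.167, -0.134, 1], [0.037, -0.494, -0.167, -0.134, 1]],
])

```text
clock: 31.2
position: [0.5655, 0.019, 0.1489]
ee_rot: [-0.001, 1.0, -0.026, 0.001]
contact_force: [0.5, -0.7, -1.0]
width: 0.0152
gripper_force: 34.8
```

Emit:
move_arm([
  [[0, 0, 0, 0, 1], [0, 0, 0, 0, 1]],
])

```text
clock: 31.4
position: [0.563, 0.0133, 0.1485]
ee_rot: [0.0, 1.0, -0.029, -0.0]
contact_force: [-0.1, -0.2, -0.2]
width: 0.0151
gripper_force: 34.8
```

```bash
python3 go.py .5647 .0132 .059 -3.3
```

```text
t 31.4 pos [0.563  0.0133 0.1485] h 356.7 w 0.0151 gf 34.8 F [-0.1 -0.2 -0.2] q [-0.1   0.32  1.67 -0.    1.15  1.53]
[0.0021, 0.0, 0.1119, 0.0]
```

Emit:
move_arm([
  [[0.002, 0, 0.04, 0, 1], [0.002, 0, 0.08, 0, 1], [0.002, 0, 0.1, 0, 1], [0.002, 0, 0.108, 0, 1], [0.002, 0, 0.112, 0, 1], [0.002, 0, 0.112, 0, 1], [0.002, 0, 0.112, 0, 1]],
])

```text
clock: 32.1
position: [0.5656, 0.0132, 0.06]
ee_rot: [0.001, 1.0, -0.029, 0.001]
contact_force: [-1.4, -2.3, 0.2]
width: 0.0153
gripper_force: 35.0
```

Emit:
move_arm([
  [[0, 0, 0, 0, 0.34], [0, 0, 0, 0, 0.34], [0, 0, 0, 0, 0.34], [0, 0, -0.03, 0, 0.34], [0, 0, -0.08, 0, 0.34], [0, 0, -0.12, 0, 0.34], [0, 0, -0.12, 0, 0.34], [0, 0, -0.12, 0, 0.34]],
])

```text
clock: 32.9
position: [0.5657, 0.0142, 0.1558]
ee_rot: [0.0, 1.0, -0.028, 0.001]
contact_force: [-1.1, -0.2, -0.0]
width: 0.0283
gripper_force: 0.0
```

```bash
python3 go.py .30 -.03 .36 -3.3
```

```text
t 32.9 pos [0.5657 0.0142 0.1558] h 356.7 w 0.0283 gf 0.0 F [-1.1 -0.2 -0. ] q [-0.1   0.32  1.66  0.    1.16  1.53]
[-0.3285, 0.0741, -0.2552, 0.0003]
```

Emit:
move_arm([
  [[-0.04, 0.02, -0.04, 0, -0.3], [-0.328, 0.074, -0.255, 0, -0.3], [-0.328, 0.074, -0.255, 0, -0.3], [-0.328, 0.074, -0.255, 0, -0.3], [-0.328, 0.074, -0.255, 0, -0.3], [-0.328, 0.074, -0.255, 0, -0.3], [-0.328, 0.074, -0.255, 0, -0.3], [-0.328, 0.074, -0.255, 0, -0.3], [-0.328, 0.074, -0.255, 0, -0.3], [-0.328, 0.074, -0.255, 0, -0.3]],
])

```text
clock: 33.9
position: [0.3002, -0.0299, 0.3574]
ee_rot: [-0.001, 1.0, -0.028, -0.001]
contact_force: [0.8, -0.3, -0.1]
width: 0.0556
gripper_force: 0.0
```

```bash
python3 tubes.py; python3 crad.py pics/c8.png; python3 -c "
from h import *
b=manip.get_image('side')[:,:,::-1];a=cv2.imread('pics/c8.png');cv2.imwrite('pics/c8.png',np.hstack([cv2.resize(a,(400,400)),cv2.resize(b[210:390,230:410],(400,400))]))
from fit import W
for t in(1.9,2.0,2.05):
  H=W([.5683,.0750,-.0573],(-70,126-220*np.cos(t),85+220*np.sin(t)));print(t,H,proj('side',W([.5683,.0750,-.0573],(-94,126-220*np.cos(t),85+220*np.sin(t)))))"; python3 go.py
```

```text
[40.  23.1] [49.  23.7] [27.1 22.3] 93
[ 42.5 -60.9] [ 51.3 -60.4] [ 31.6 -61.5] 94
[-39.6  65.3] [-29.9  65.9] [-51.5  64.5] 97
[-42.9 -18.5] [-34. -18.] [-55.6 -19.3] 99
1.9 [0.50970389 0.27580899 0.29318602] [354.28927516 291.73652553]
2.0 [0.51087381 0.29620406 0.28504543] [352.07186324 309.26138348]
2.05 [0.51143984 0.30607153 0.28021972] [350.93677366 318.43236924]
t 34.0 pos [ 0.3003 -0.0299  0.3574] h 356.8 w 0.0556 gf 0.0 F [-0.5  0.4 -0.3] q [-0.33 -0.21  1.73  0.    1.62  1.3 ]
```

View pics/c8.png

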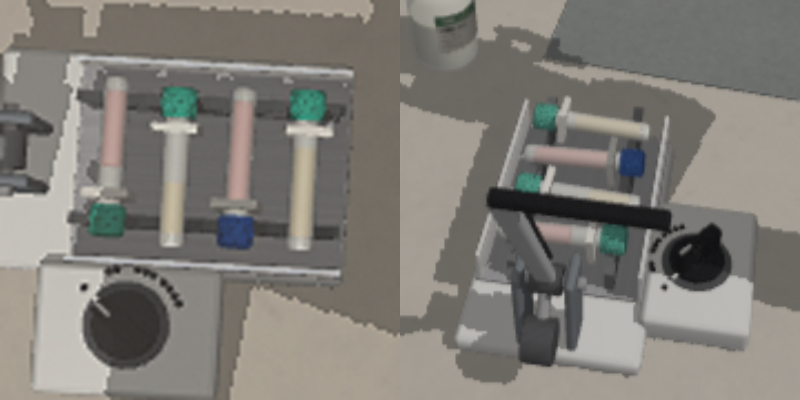

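All four tubes are seated, one per notch. Caps are at (107,218), (180,105), (235,230) and (308,105) in the top view, and the side view agrees. The bar is at 2.0 rad, with the rod end at side px (350,309) as predicted. Next, close the bar.

```bash
python3 go.py .5109 .296 .37 -3.3
```

```text
t 34.0 pos [ 0.3003 -0.0299  0.3574] h 356.8 w 0.0556 gf 0.0 F [-0.5  0.4 -0.3] q [-0.33 -0.21  1.73  0.    1.62  1.3 ]
[0.2398, -0.4216, -0.0157, 0.0005]
```

Emit:
move_arm([
  [[0.12, -0.21, -0.016, 0, -0.3], [0.24, -0.422, -0.016, 0, -0.3], [0.24, -0.422, -0.016, 0, -0.3], [0.24, -0.422, -0.016, 0, -0.3], [0.24, -0.422, -0.016, 0, -0.3], [0.24, -0.422, -0.016, 0, -0.3], [0.24, -0.422, -0.016, 0, -0.3], [0.24, -0.422, -0.016, 0, -0.3], [0.24, -0.422, -0.016, 0, -0.3], [0.24, -0.422, -0.016, 0, -0.3], [0.24, -0.422, -0.016, 0, -0.3], [0.24, -0.422, -0.016, 0, -0.3]],
])

```text
clock: 35.2
position: [0.5103, 0.2951, 0.3719]
ee_rot: [0.0, 1.0, -0.029, -0.0]
contact_force: [0.8, 0.1, 0.3]
width: 0.0553
gripper_force: 0.0
```

```bash
python3 go.py .5109 .296 .274 -3.3
```

```text
t 35.2 pos [0.5103 0.2951 0.3719] h 356.7 w 0.0553 gf 0.0 F [0.8 0.1 0.3] q [ 0.41  0.26  1.21 -0.    1.67  2.04]
[0.0007, -0.0012, 0.1224, -0.0002]
```

Emit:
move_arm([
  [[0, -0.001, 0.05, 0, -0.3], [0, -0.001, 0.09, 0, -0.3], [0, -0.001, 0.122, 0, -0.3], [0, -0.001, 0.122, 0, -0.3], [0, -0.001, 0.122, 0, -0.3], [0, -0.001, 0.122, 0, 1], [0, -0.001, 0.122, 0, 1], [0, -0.001, 0.122, 0, 1], [0, -0.001, 0.122, 0, 1], [0, -0.001, 0.122, 0, 1], [0, -0.001, 0.122, 0, 1]],
], squeeze=25)

```text
clock: 36.3
position: [0.5114, 0.2967, 0.2756]
ee_rot: [-0.0, 1.0, -0.029, 0.001]
contact_force: [-0.0, -0.9, 5.4]
width: 0.0111
gripper_force: 24.5
```

```bash
python3 go.py; python3 - <<'E'
import numpy as np
f=lambda t:np.array([np.cos(t),-np.sin(t)])*220/800
for a in (2.0,0.8):
  for t in np.arange(a-.1,a-1.25,-.1): print(round(t,1),(f(t)-f(a)).round(3))
E
```

```text
t 36.3 pos [0.5114 0.2967 0.2756] h 356.7 w 0.0111 gf 24.5 F [-0.  -0.9  5.4] q [ 0.41  0.28  1.41 -0.    1.45  2.04]
1.9 [ 0.026 -0.01 ]
1.8 [ 0.052 -0.018]
1.7 [ 0.079 -0.023]
1.6 [ 0.106 -0.025]
1.5 [ 0.134 -0.024]
1.4 [ 0.161 -0.021]
1.3 [ 0.188 -0.015]
1.2 [ 0.214 -0.006]
1.1 [0.239 0.005]
1.0 [0.263 0.019]
0.9 [0.285 0.035]
0.8 [0.306 0.053]
0.7 [0.019 0.02 ]
0.6 [0.035 0.042]
0.5 [0.05  0.065]
0.4 [0.062 0.09 ]
0.3 [0.071 0.116]
0.2 [0.078 0.143]
0.1 [0.082 0.17 ]
0.0 [0.083 0.197]
-0.1 [0.082 0.225]
-0.2 [0.078 0.252]
-0.3 [0.071 0.279]
-0.4 [0.062 0.304]
```

Emit:
move_arm([
  [[0, 0.026, -0.01, 0, 1], [0, 0.052, -0.018, 0, 1], [0, 0.079, -0.023, 0, 1], [0, 0.106, -0.025, 0, 1], [0, 0.134, -0.024, 0, 1], [0, 0.161, -0.021, 0, 1], [0, 0.188, -0.015, 0, 1], [0, 0.214, -0.006, 0, 1], [0, 0.239, 0.005, 0, 1], [0, 0.263, 0.019, 0, 1], [0, 0.285, 0.035, 0, 1], [0, 0.306, 0.053, 0, 1]],
])

```text
clock: 37.5
position: [0.497, 0.0525, 0.2317]
ee_rot: [-0.001, 1.0, -0.029, 0.001]
contact_force: [1.1, 2.3, -1.6]
width: 0.0107
gripper_force: 26.4
```

Emit:
move_arm([
  [[0, 0.019, 0.02, 0, 1], [0, 0.035, 0.042, 0, 1], [0, 0.05, 0.065, 0, 1], [0, 0.062, 0.09, 0, 1], [0, 0.071, 0.116, 0, 1], [0, 0.078, 0.143, 0, 1], [0, 0.082, 0.17, 0, 1], [0, 0.083, 0.185, 0, 1], [0, 0.083, 0.194, 0, 1], [0, 0.083, 0.194, 0, 1]],
])

```text
clock: 38.5
position: [0.493, -0.0143, 0.076]
ee_rot: [0.0, 1.0, -0.028, -0.0]
contact_force: [-1.3, -2.5, 0.8]
width: 0.0106
gripper_force: 26.9
```

```bash
python3 go.py
```

```text
t 38.5 pos [ 0.493  -0.0143  0.076 ] h 356.7 w 0.0106 gf 26.9 F [-1.3 -2.5  0.8] q [-0.17  0.31  1.92 -0.    0.92  1.46]
```

Emit:
move_arm([
  [[0, 0, 0, 0, 0], [0, 0, 0, 0, -0.3], [0, 0, 0, 0, -0.3], [0, 0, -0.05, 0, -0.3], [0, 0, -0.1, 0, -0.3], [-0.1, 0.01, -0.15, 0, -0.3], [-0.24, 0.02, -0.2, 0, -0.3], [-0.24, 0.02, -0.2, 0, -0.3], [-0.24, 0.02, -0.2, 0, -0.3], [-0.24, 0.02, -0.2, 0, -0.3], [-0.24, 0.02, -0.2, 0, -0.3]],
])

```text
clock: 39.6
position: [0.2998, -0.0187, 0.2377]
ee_rot: [0.0, 1.0, -0.029, 0.002]
contact_force: [0.4, 0.5, 0.2]
width: 0.0555
gripper_force: 0.0
```

```bash
python3 tubes.py; python3 crad.py pics/c9.png; python3 -c "
from h import *
b=manip.get_image('side')[:,:,::-1];a=cv2.imread('pics/c9.png');cv2.imwrite('pics/c9.png',np.hstack([cv2.resize(a,(400,400)),cv2.resize(b[210:390,230:410],(400,400))]))"; python3 go.py .4625 .131 .15 47.5 .4625 .131 .046 47.5
```

```text
[40. 23.] [49.  23.6] [27.1 22.2] 92
[ 42.5 -60.9] [ 51.3 -60.4] [ 31.6 -61.5] 94
[-39.7  65.4] [-29.9  66. ] [-51.5  64.6] 98
[-42.9 -18.5] [-34. -18.] [-55.6 -19.3] 99
t 39.7 pos [ 0.3016 -0.019   0.2369] h 356.7 w 0.0559 gf 0.0 F [ 0.7 -0.7  0.2] q [-0.3  -0.16  1.98  0.    1.31  1.33]
[0.1901, -0.1987, 0.1086, -0.4232]
[0.1901, -0.1987, 0.2386, -0.4232]
```

View pics/c9.png

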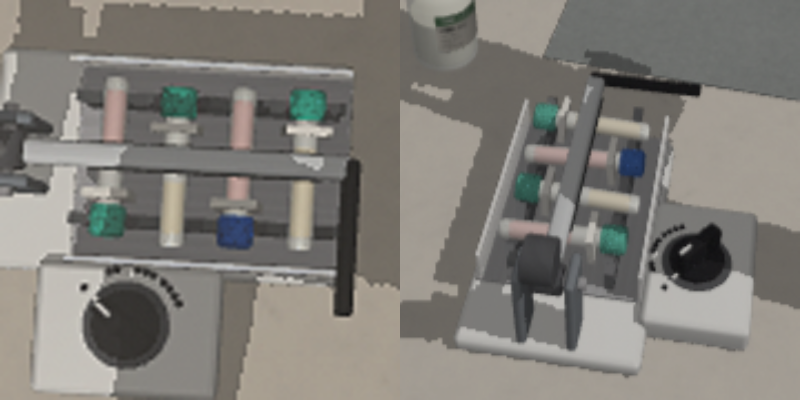

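The bar is shut over all four tubes (top crop: bar along row 155, handle at 345,240), the tubes haven't moved, and the dial is still on one dot. Next, start it.

Emit:
move_arm([
  [[0.06, -0.06, 0.05, -0.06, -0.3], [0.12, -0.12, 0.1, -0.12, -0.3], [0.16, -0.16, 0.108, -0.19, -0.3], [0.19, -0.199, 0.108, -0.26, -0.3], [0.19, -0.199, 0.108, -0.33, -0.3], [0.19, -0.199, 0.108, -0.4, -0.3], [0.19, -0.199, 0.108, -0.427, -0.3], [0.19, -0.199, 0.108, -0.427, -0.3], [0.19, -0.199, 0.108, -0.427, -0.3], [0.19, -0.199, 0.108, -0.427, -0.3]],
])

```text
clock: 40.7
position: [0.4616, 0.1314, 0.1497]
ee_rot: [-0.0, 0.914, 0.406, -0.0]
contact_force: [-0.2, -0.2, 0.3]
width: 0.0554
gripper_force: 0.0
```

```bash
python3 go.py .462 .131 .046 48.3
```

```text
t 40.7 pos [0.4616 0.1314 0.1497] h 47.9 w 0.0554 gf 0.0 F [-0.2 -0.2  0.3] q [ 0.13  0.21  1.84 -0.    1.09  0.87]
[-0.0001, 0.0007, 0.1296, -0.0033]
```

Emit:
move_arm([
  [[0, 0, 0.05, -0.003, -0.3], [0, 0, 0.1, -0.003, -0.3], [0, 0, 0.129, -0.003, -0.3], [0, 0, 0.129, -0.003, -0.3], [0, 0, 0.129, -0.003, -0.3], [0, 0, 0.129, -0.003, 1], [0, 0, 0.129, -0.003, 1], [0, 0, 0.129, -0.003, 1], [0, 0, 0.129, -0.003, 1], [0, 0, 0.129, -0.003, 1], [0, 0, 0.129, -0.003, 1]],
])

```text
clock: 41.8
position: [0.4625, 0.1313, 0.0483]
ee_rot: [0.001, 0.912, 0.409, 0.001]
contact_force: [-1.2, -1.9, 7.0]
width: 0.0125
gripper_force: 28.0
```

Emit:
move_arm([
  [[0, 0, 0, 0.06, 1], [0, 0, 0, 0.12, 1], [0, 0, 0, 0.18, 1], [0, 0, 0, 0.24, 1], [0, 0, 0, 0.3, 1], [0, 0, 0, 0.36, 1], [0, 0, 0, 0.42, 1], [0, 0, 0, 0.48, 1], [0, 0, 0, 0.54, 1], [0, 0, 0, 0.573, 1], [0, 0, 0, 0.573, 1], [0, 0, 0, 0.573, 1]],
])

```text
clock: 43.0
position: [0.4615, 0.1321, 0.0486]
ee_rot: [-0.001, 0.984, -0.178, 0.0]
contact_force: [-2.3, 2.9, 11.2]
width: 0.0121
gripper_force: 37.2
```

```bash
python3 go.py
```

```text
t 43.0 pos [0.4615 0.1321 0.0486] h 339.5 w 0.0121 gf 37.2 F [-2.3  2.9 11.2] q [0.13 0.33 1.98 0.   0.83 2.06]
```

Emit:
move_arm([
  [[0, 0, 0, 0.573, -0.3], [0, 0, 0, 0, -0.3]],
])

```text
clock: 43.2
position: [0.4615, 0.1315, 0.0475]
ee_rot: [-0.0, 0.984, -0.178, 0.0]
contact_force: [0.1, -0.3, -0.2]
width: 0.0403
gripper_force: 0.0
```

That first row repeated the old twist by mistake, so it may have nudged the dial by a few degrees. I'll lift and check.

Emit:
move_arm([
  [[0, 0, 0, 0, -0.3], [0, 0, -0.05, 0, -0.3], [0, 0, -0.1, 0, -0.3], [0, 0, -0.16, 0, -0.3], [-0.06, 0.13, -0.22, 0, -0.3], [-0.117, 0.257, -0.24, 0, -0.3], [-0.117, 0.257, -0.24, 0, -0.3], [-0.117, 0.257, -0.24, 0, -0.3], [-0.117, 0.257, -0.24, 0, -0.3], [-0.117, 0.257, -0.24, 0, -0.3], [-0.117, 0.257, -0.24, 0, -0.3], [-0.117, 0.257, -0.24, 0, -0.3]],
])

```text
clock: 44.4
position: [0.3024, -0.0281, 0.2389]
ee_rot: [-0.0, 0.984, -0.178, 0.0]
contact_force: [-0.3, -0.4, -0.3]
width: 0.0552
gripper_force: 0.0
```

```bash
python3 tubes.py; python3 crad.py pics/c10.png; python3 -c "
from h import *
b=manip.get_image('side')[:,:,::-1];a=cv2.imread('pics/c10.png');cv2.imwrite('pics/c10.png',np.hstack([cv2.resize(a,(400,400)),cv2.resize(b[210:390,230:410],(400,400))]))"; python3 go.py
```

```text
[40. 23.] [49.  23.6] [27.1 22.2] 92
[ 42.5 -60.9] [ 51.3 -60.4] [ 31.6 -61.5] 94
[-39.8  65.4] [-29.9  66. ] [-51.5  64.6] 97
[-42.9 -18.5] [-34. -18.] [-55.6 -19.3] 99
t 44.5 pos [ 0.3024 -0.0279  0.2386] h 339.6 w 0.0556 gf 0.0 F [-0.2  0.4 -1. ] q [-0.32 -0.15  1.98  0.    1.32  1.6 ]
```

View pics/c10.png

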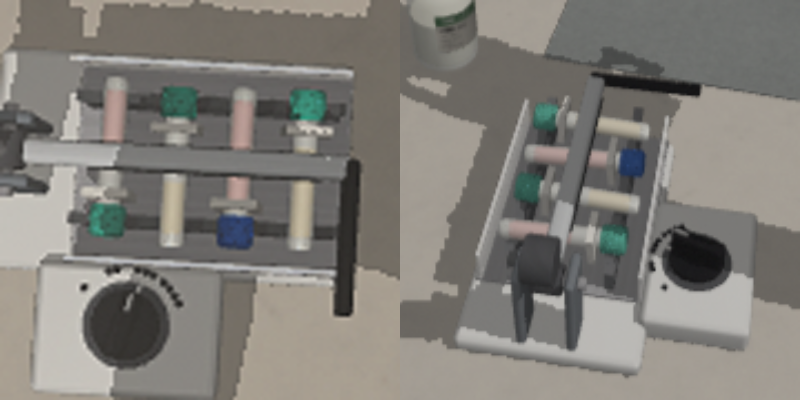

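```bash
python3 - <<'E'
from h import *
from fit import W
def ang(f):
    a=cv2.imread(f);g=a.min(2).astype(int)
    c=proj("top",W([.5683,.0750,-.0573],(-108,50,50)))
    ys,xs=np.mgrid[0:480,0:640];r=np.hypot(xs-c[0],ys-c[1])
    k=(r<10.5)&(g>90);pt=np.argwhere(k)[:,::-1];d=np.array(pt)-c
    vx,vy,_,_=cv2.fitLine(pt.astype(np.float32),2,0,.01,.01).ravel()
    print(f,len(pt),"mean dir cw from up",np.degrees(np.arctan2(d.mean(0)[0],-d.mean(0)[1])),"line",np.degrees(np.arctan2(vx,-vy)))
ang("pics/top0.png");ang("pics/top1.png");ang("pics/last.png")
E
```

```text
pics/top0.png 11 mean dir cw from up -22.231642385023534 line 165.83627
pics/top1.png 10 mean dir cw from up -51.9803833098458 line 135.0
pics/last.png 7 mean dir cw from up 10.030337635058405 line 20.300642
```

The pointer line is 20.3° clockwise, against 20.5° expected for three dots. I'll let it run a couple of seconds and recheck before handing in.

Emit:
move_arm([
  [[0, 0, 0, 0, -0.3], [0, 0, 0, 0, -0.3], [0, 0, 0, 0, -0.3], [0, 0, 0, 0, -0.3], [0, 0, 0, 0, -0.3], [0, 0, 0, 0, -0.3], [0, 0, 0, 0, -0.3], [0, 0, 0, 0, -0.3], [0, 0, 0, 0, -0.3], [0, 0, 0, 0, -0.3], [0, 0, 0, 0, -0.3], [0, 0, 0, 0, -0.3]],
])

```text
clock: 45.7
position: [0.3018, -0.0286, 0.239]
ee_rot: [0.0, 0.984, -0.177, 0.0]
contact_force: [-0.0, 0.0, -0.3]
width: 0.0556
gripper_force: 0.0
```

Emit:
move_arm([
  [[0, 0, 0, 0, -0.3], [0, 0, 0, 0, -0.3], [0, 0, 0, 0, -0.3], [0, 0, 0, 0, -0.3], [0, 0, 0, 0, -0.3], [0, 0, 0, 0, -0.3], [0, 0, 0, 0, -0.3], [0, 0, 0, 0, -0.3], [0, 0, 0, 0, -0.3], [0, 0, 0, 0, -0.3], [0, 0, 0, 0, -0.3], [0, 0, 0, 0, -0.3]],
])

```text
clock: 46.9
position: [0.3019, -0.0286, 0.239]
ee_rot: [0.0, 0.984, -0.177, 0.0]
contact_force: [-0.7, 0.6, -0.1]
width: 0.0558
gripper_force: 0.0
```

```bash
python3 tubes.py; python3 crad.py pics/c11.png
```

```text
[39.9 22.9] [49.  23.5] [27.1 22.1] 91
[ 42.5 -60.9] [ 51.3 -60.4] [ 31.6 -61.5] 94
[-39.8  65.4] [-29.9  66. ] [-51.5  64.6] 97
[-42.9 -18.5] [-34. -18.] [-55.6 -19.3] 99
```

View pics/c11.png

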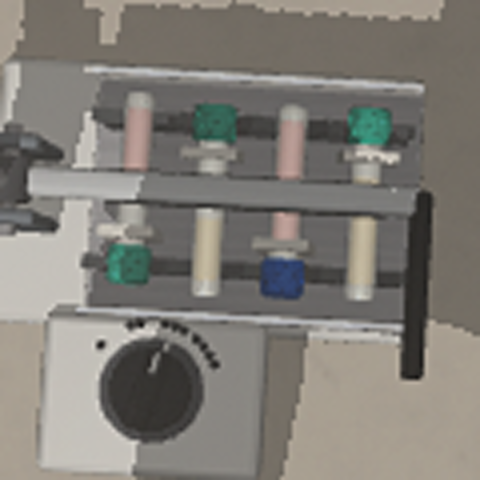

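The tubes are still in their notches, the bar is shut, and the dial pointer (165,345) is at three dots. Handing in.

```bash
python3 -c "
from rig import manip
print(manip.sign_off())"
```

```text
the job is handed in; nothing more can be done
None
```

The job is done and handed in: all four tubes lie one to a notch across both rails, the guard bar is shut over them, the dial is on three dots, and I left the reagent bottle and flask alone.

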